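Cross-stack column boxes and cartons on a transit board

ROBOT

A 7-joint arm with a two-finger parallel gripper is mounted at the origin on a cart in front of the work surface, level with it; the furniture and walls round the work are solid. World frame = base frame: x ahead of the robot, y to its left, z up, the work surface at z = 0. Lengths are in m, angles in rad, forces in N, time in s.
With the tool pointing down it reaches from about 0.4 to 0.875 m from the base axis. Payload 6.5 kg.
Tool frame: the origin (TCP) lies midway between the tips of the shut fingers; the grasp point (between the pads) lies 19 mm behind it (tcp_to_grasp is the distance from the TCP to the grasp point, in m); z points along the fingers, y is the line along which they close (so a half turn about z gives the same grasp; the last joint's range is limited). The gripper opens to 88 mm and grips with 3 to 60 N. Pads are 18 mm wide; open, the fingers measure 123 mm over their backs; the gripper's body (75 mm by 187 mm) begins 45 mm behind the grasp point.
Start: joints at [1.079, 0.536, -0.004, 1.538, 0.003, 1.067, -0.071], TCP at [0.268, -0.592, 0.239] pointing down, gripper open.
Joint ranges: [-2.7, 2.7], [-0.37, 2.16], [-1.27, 1.26], [0.24, 2.4], [-1.31, 4.45], [0.19, 1.91], [-2.76, 2.76]. Speed limits (rad/s): [2.39, 2.39, 3.14, 3.14, 3.14, 3.14, 3.14].

INTERFACE

Orientations are given as a 3x3 rotation matrix whose columns are the frame's x, y, z axes.
In Python, from workcell import sense, camera, camera_params, sign_off, tcp_to_grasp gives the robot as it stands. The module is installed in compiled form; this text tells all that it offers.
- The arm moves only by the tool apply_moves, never from a script. Its argument "series" is text: rows parted by semicolons, each of 4 numbers parted by spaces: the shift along the tool's x, y, z in cm, then the turn about the tool's z in rad. A call has 1 to 10 rows; each row is the pose to reach, as a shift and turn from the pose commanded when the call began, along the tool's axes at that moment; what a row does not reach only later rows make up. A row lasts 1/8 s, in which the tool goes at most 62.5 mm and 10.7 degrees, less where a joint would pass 70% of its speed; a pose out of reach is approached as far as the arm can. A call with a gripper value outside its range is refused whole. "claw" is the closure, from 0 (fully open) to 1 (shut), set as the call begins (left out, the last holds). The fingers move at their own pace and stop on an object; "grip_force" is the grip in N (left out, the last holds). Time passes only in rows, so rows that repeat a pose let the fingers close. It gives the time, the measured TCP pose, the force, the opening and the grip force at its end, in the units of the state.
- sense(): the state, without advancing time (a new reading comes with each control period).
- camera(name): name is "side" or "top"; returns (picture, depth): 400x640x3 uint8, blue, green, red; 400x640 float32, m along the optical axis (not along the pixel's ray), 0 where there is no reading.
- camera_params(name): a dict with "vertical_fov" (degrees; the focal length in pixels is half the picture's height over the tangent of half this angle, whatever the lens; pixels are square), "cx", "cy" (the principal point, pixels), "R" (3x3) and "t" (3): a world point X has camera coordinates R X + t. Camera axes: x right, y down, z forward; pixel columns grow to the right and rows downward; lengths in m; the calibration is good to about 2 mm. A picture is of the moment at which its call begins. camera_params takes no time and is no camera call.
- sign_off(): hands the job in; it is judged then, once.
The state is a dict: "time_s": time; "joints": joint angles; "joint_velocities": joint speeds; "joint_efforts": joint torques, N m; "tool_pos": TCP position; "eef_rot": TCP orientation; "ft_force": force on the tool from outside, world axes, zero at the start; "torque": the same for the moment, N m; "width": finger opening in m; "grasp_force": force on a finger pad.
Only numpy, scipy, OpenCV 4.12 (cv2) and the standard library are available. Lean on these libraries where they do the work, as an engineer would, in place of code of your own. Each camera call takes 0.05 s, during which the arm holds its last target. There are 200 camera calls.

TASK

Load the white transit board for the store in two interlocking layers: first lay the two slim white column boxes lengthwise, one covering each of the two dark strips. Then lay the two brown cartons crosswise on top, each bridging both column boxes evenly: the large (taller) carton at the end by the board's hand slot, the small one at the other end, each with its long outer side in line with that end of the column boxes. Leave everything standing steady, and do not shift the clear reagent bottle or the beaker from their places.

Things in the scene. Friction and masses are not known exactly. Their poses are not given: they have to be found in the camera images.
- board: fixed flat white plastic board, 10 mm thick, 206 x 132 mm, plus a tab with a hand slot at its +x end (to x = +133 mm). Origin: underside, midway between and along the strips; z up, x along the board towards the slot, y across. Two flush dark rubber strips, 200 x 45 mm (x -100 to +100), centre lines at y = +40 and -40 mm. With column boxes on it the next layer rests at z = 38 mm. The slot end may point any way but towards the robot.
- column_box_a: slim closed white cardboard column box, 45 x 200 x 28 mm high, 80 g, not to be opened; the two column boxes are alike and interchangeable. Origin: centre of the underside; z up, y along its 200 mm length, x across its 45 mm width.
- column_box_b: slim closed white cardboard column box, 45 x 200 x 28 mm high, 80 g, not to be opened; the two column boxes are alike and interchangeable. Origin: centre of the underside; z up, y along its 200 mm length, x across its 45 mm width.
- carton_large: large closed brown cardboard carton with a tape strip along the top, 50 x 130 x 62 mm high, about 160 g (varies). Origin: centre of the underside; z up, y along its 130 mm length, x across its 50 mm width. Its place: board x = +75, y = 0 mm, length along board y.
- carton_small: small closed brown cardboard carton with a tape strip along the top, 40 x 130 x 36 mm high, about 90 g (varies). Origin: centre of the underside; z up, y along its 130 mm length, x across its 40 mm width. Its place: board x = -80, y = 0 mm, length along board y.
- reagent_bottle: bystander: clear round bottle with a blue screw cap, diameter 56 mm, 100 mm high, standing loose behind the work to the left. Origin: centre of the underside.
- beaker: bystander: small glass beaker, diameter 45 mm, 58 mm high, standing loose behind the work to the right. Origin: centre of the underside.

How it is judged:
By the outcome, as a careful person would: the job done as asked, in the order asked, and still so for the second after the job is handed in, with the robot touching nothing.
It also fails if it takes over 102 s, if anything falls off the work surface, if the arm or the gripper's body presses on something with over 40 N, if the wrist force passes 120 N, or if a joint passes its speed limit or range.

## Working session

There is one attempt and no reset: what is moved stays moved. The work goes in short steps, Python scripts to look and compute and a tool call to move; the robot and the scene stay as the last step left them, time stands still between calls to the robot, and variables do not carry over. Pictures are saved under pics/ and viewed, at most 14 in all, crops included, and the job is handed in when it is done.

Besides the shell and the picture viewer there is one more tool, called after "Emit:" as name(argument=value, ...) on one line, values as JSON. apply_moves: Moves the arm, as the interface text tells. Its arguments: {"type":"object","properties":{"series":{"type":"string"},"claw":{"type":"number"},"grip_force":{"type":"number"}},"required":["series"]}

```bash
mkdir -p pics; python3 - <<'E'
from workcell import *
import cv2,numpy as np
print(sense()); print(tcp_to_grasp if not callable(tcp_to_grasp) else tcp_to_grasp())
for n in ("side","top"):
    im,d=camera(n); cv2.imwrite(f"pics/{n}0.png",im); np.save(f"pics/{n}0.npy",d)
    print(n,camera_params(n), (d>0).mean())
E
```

```text
{'time_s': 0.0, 'joints': array([ 1.07879229,  0.53716287, -0.00444798,  1.53887653,  0.00259508,
        1.06728082, -0.07119604]), 'joint_velocities': array([ 0.00254996,  0.00041566,  0.00040016, -0.00130436, -0.00075908,
       -0.00148147,  0.00054347]), 'joint_efforts': array([ 1.44911346e-04, -5.70970237e+01,  9.90864225e-01, -2.51593709e+01,
       -5.62082324e-02,  1.78663462e-02,  1.61208704e-04]), 'tool_pos': array([ 0.26822085, -0.59140257,  0.23783979]), 'eef_rot': array([[ 9.10673174e-01,  4.13126740e-01, -8.16504365e-04],
       [ 4.13127530e-01, -9.10671920e-01,  1.51587194e-03],
       [-1.17320363e-04, -1.71778435e-03, -9.99998518e-01]]), 'ft_force': array([-0.98645633,  0.30619477,  0.19943819]), 'torque': array([ 0.01419037,  0.06021833, -0.0040555 ]), 'grasp_force': 0.0, 'width': 0.08836967913697871}
0.0187
side {'vertical_fov': 51.5289096321181, 'cx': 317.9310326497017, 'cy': 192.40842235776876, 'R': array([[ 0.96621158,  0.25773523,  0.00277959],
       [ 0.21652912, -0.80579147, -0.55119438],
       [-0.13982244,  0.53317226, -0.83437223]]), 't': array([-0.49357372, -0.12534566,  1.25761822])} 0.99607421875
top {'vertical_fov': 54.97796587510622, 'cx': 323.52716255872576, 'cy': 201.10754881223934, 'R': array([[ 0.02533906, -0.99963391,  0.00948567],
       [-0.99003715, -0.02640822, -0.13830783],
       [ 0.1385077 , -0.00588658, -0.99034386]]), 't': array([-0.05627351,  0.53765862,  0.91641767])} 0.9961875
```

View pics/top0.png

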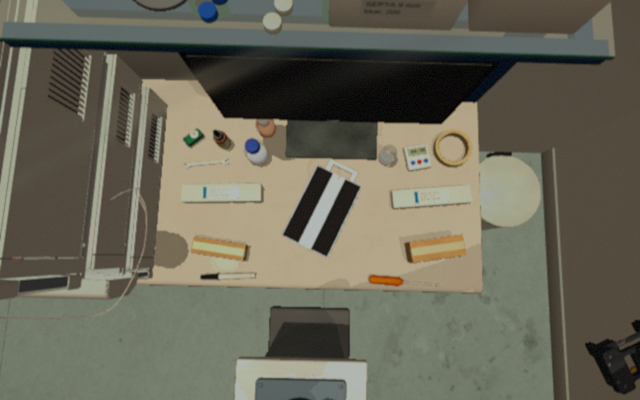

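View pics/side0.png

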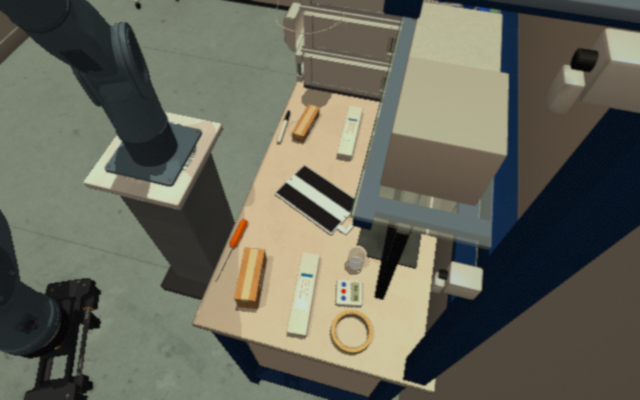

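The top view shows the board at the centre (322,208) with its slot end at upper right (343,168). The column boxes are at (222,193) and (431,197), and the cartons at (219,248) and (436,249). The bottle is at (255,150) and the beaker at (388,155). The side view shows the same layout, with the larger carton on the near right (251,276).

```bash
cat > h.py <<'E'
from workcell import *
import cv2,numpy as np
def cloud(n,d):
    p=camera_params(n); f=200/np.tan(np.radians(p['vertical_fov']/2))
    v,u=np.mgrid[:400,:640]
    c=np.stack([(u-p['cx'])/f*d,(v-p['cy'])/f*d,d],-1)
    return (c-p['t'])@p['R']
def pix(n,X):
    p=camera_params(n); f=200/np.tan(np.radians(p['vertical_fov']/2))
    c=p['R']@np.array(X)+p['t']; return c[0]/c[2]*f+p['cx'],c[1]/c[2]*f+p['cy']
def toprect(P,lo,hi,box):
    """min-area rect of points with z in (lo,hi) inside world xy box"""
    m=(P[...,2]>lo)&(P[...,2]<hi)&(P[...,0]>box[0])&(P[...,0]<box[1])&(P[...,1]>box[2])&(P[...,1]<box[3])
    m=cv2.morphologyEx(m.astype(np.uint8),cv2.MORPH_OPEN,np.ones((3,3)))
    k,l,s,_=cv2.connectedComponentsWithStats(m)
    m=l==1+np.argmax(s[1:,4]); q=P[m]
    (c,(w,h),a)=cv2.minAreaRect((q[:,:2]*1000).astype(np.float32))
    if w<h: a+=90; w,h=h,w
    return np.round(c,1),round(w,1),round(h,1),round((a+90)%180-90,2),round(np.median(q[:,2])*1000,1),len(q)
E
python3 - <<'E'
from h import *
B={}
P=cloud("top",np.load("pics/top0.npy")); S=cloud("side",np.load("pics/side0.npy"))
for n,(u,v) in dict(a=(222,193),b=(431,197),cs=(219,248),cl=(436,249),bott=(255,150),beak=(388,155),board=(322,208),monitor=(300,90),beam=(300,47)).items():
    x,y,z=P[v,u]; print(n,np.round(P[v,u],3))
    if n in('a','b','cs','cl','bott','beak','board'):
        r=.13
        bx=(x-.06,x+.06,y-r,y+r) if n!='board' else (x-.15,x+.15,y-.15,y+.15)
        if n in('bott','beak'): bx=(x-.05,x+.05,y-.05,y+.05)
        for nm,Q in(('top',P),('side',S)):
            try: print('  ',nm,toprect(Q,max(z-.006,.005),z+.006,bx))
            except Exception as e: print(e)
for n,Q in(('top',P),('side',S)):
    m=(abs(Q[...,2])<.03)&(abs(Q[...,1])<.3)&(Q[...,0]>.4)&(Q[...,0]<.85); print('table z',np.median(Q[m][:,2]))
# things above
m=(P[...,0]<1.0)&(P[...,0]>.3)&(abs(P[...,1])<.5)&(P[...,2]>.12); print(P[m].min(0),P[m].max(0))
im=cv2.imread("pics/top0.png"); cv2.imwrite("pics/c1.png",cv2.resize(im[120:300,150:490],None,fx=2.3,fy=2.3,interpolation=cv2.INTER_CUBIC))
E
```

```text
a [0.554 0.213 0.028]
   top (array([555.6, 216.7]), 198.7, 44.4, -88.39, np.float64(27.7), 1417)
   side (array([553.7, 214.7]), 201.9, 45.5, -87.77, np.float64(28.2), 731)
b [ 0.558 -0.313  0.027]
   top (array([ 560.5, -314.4]), 200.4, 45.6, -84.04, np.float64(27.2), 1389)
   side (array([ 558.8, -316.1]), 200.9, 45.2, -84.03, np.float64(28.7), 1529)
cs [0.417 0.21  0.036]
   top (array([415.4, 212.8]), 131.2, 39.8, 82.57, np.float64(35.7), 880)
   side (array([413.3, 211.3]), 133.8, 42.2, 82.89, np.float64(36.5), 420)
cl [ 0.427 -0.313  0.063]
   top (array([ 428.9, -316.8]), 130.4, 49.8, -80.49, np.float64(61.1), 1116)
   side (array([ 427.6, -317.9]), 132.6, 50.6, -80.3, np.float64(62.8), 1127)
bott [0.648 0.123 0.1  ]
   top (array([659.1, 131.8]), 32.2, 31.3, 4.65, np.float64(99.5), 154)
attempt to get argmax of an empty sequence
beak [ 0.67  -0.208  0.003]
attempt to get argmax of an empty sequence
attempt to get argmax of an empty sequence
board [ 0.525 -0.039  0.01 ]
   top (array([532.3, -44.6]), 235.1, 131.9, -24.82, np.float64(9.7), 4276)
   side (array([529.9, -46.7]), 236.8, 134.7, -25.28, np.float64(10.7), 2971)
monitor [0.719 0.01  0.28 ]
beam [ 0.655 -0.006  0.548]
table z 0.0008666311799217593
table z 0.0017876487984346732
[ 0.30007743 -0.4436622   0.12001834] [0.85011166 0.49572339 0.9824648 ]
```

View pics/c1.png

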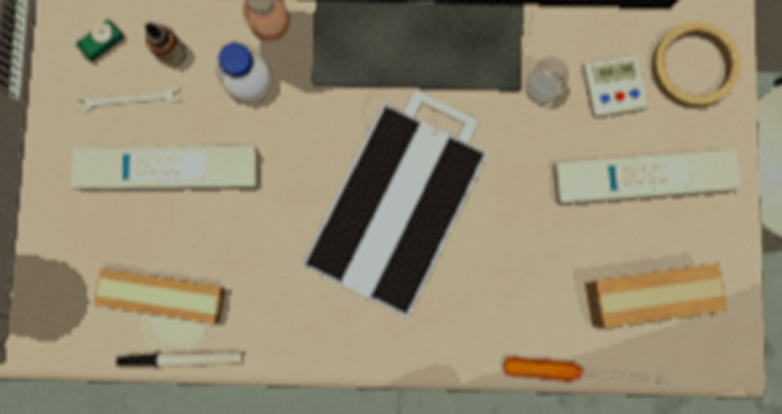

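The crop confirms that the board's strips run parallel to its long side and the slot tab is at the top right. The column boxes are clear of their neighbours. Next I fix the board frame from the dark strips and write a delta helper.

```bash
cat >> h.py <<'E'
BOARD=None
def delta(x,y,z,phi):
    """tool-axis shift (cm) and turn (rad) to world target in mm, phi deg = angle of tool x"""
    s=sense(); R=s['eef_rot']; d=R.T@(np.array([x,y,z])/10-s['tool_pos']*100)
    p0=np.degrees(np.arctan2(R[1,0],R[0,0])); t=-((phi-p0+180)%360-180)
    print('delta',np.round(d,2),round(np.radians(t),3),'now',np.round(s['tool_pos']*1000,1),round(p0,2))
E
python3 - <<'E'
from h import *
for n in("top","side"):
    im=cv2.imread(f"pics/{n}0.png"); P=cloud(n,np.load(f"pics/{n}0.npy"))
    p=camera_params(n); f=200/np.tan(np.radians(p['vertical_fov']/2))
    m=((im.max(2)<60)&(abs(P[...,2]-.01)<.008)&(np.hypot(P[...,0]-.52,P[...,1]+.04)<.13)).astype(np.uint8)
    k,l,s,c=cv2.connectedComponentsWithStats(m); idx=[i for i in range(1,k) if s[i,4]>200]
    cs=[]
    for i in idx:
        v,u=np.nonzero(l==i); r=np.stack([(u-p['cx'])/f,(v-p['cy'])/f,np.ones(len(u))],-1)@p['R']; o=-p['R'].T@p['t']
        X=o+r*((.010-o[2])/r[:,2])[:,None]
        (c,(w,h),a)=cv2.minAreaRect((X[:,:2]*1000).astype(np.float32)); cs.append(X[:,:2].mean(0)*1000); print(n,np.round(c,1),w,h,a,cs[-1])
    cs=np.array(cs); dd=cs[0]-cs[1]; print('origin',cs.mean(0),'ydir',np.degrees(np.arctan2(dd[1],dd[0])),np.hypot(*dd))
    M=(P[...,2]>.08)&(P[...,2]<.45)&(P[...,0]>.45)&(abs(P[...,1])<.3)
    q=P[M]; 
    if n=='top':
        for z in np.arange(.08,.45,.05):
            a=q[(q[:,2]>z)&(q[:,2]<z+.05)]; print(round(z,2),len(a),a.min(0) if len(a) else '')
    bb=(P[...,2]>.02)&(np.hypot(P[...,0]-.655,P[...,1]-.131)<.05); print('bottle',P[bb].min(0),P[bb].max(0))
delta(555,215.5,150,91.9)
E
```

```text
top [536.2  -2.1] 39.78271484375 192.95191955566406 65.2257080078125 [535.01042097  -1.38642859]
top [502.7 -74.7] 40.01314163208008 193.18931579589844 65.13327026367188 [502.09552213 -74.26599157]
origin [518.55297155 -37.82621008] ydir 65.69444002561788 79.96762635501855
0.08 919 [ 0.64218533 -0.29928105  0.08009846]
0.13 1813 [ 0.71673311 -0.29944097  0.13002863]
0.18 2143 [ 0.71705685 -0.29993759  0.18008142]
0.23 2597 [ 0.71673639 -0.2995643   0.23002483]
0.28 3144 [ 0.45142169 -0.29997097  0.28000481]
0.33 4003 [ 0.4660299  -0.29950154  0.33002559]
0.38 2656 [ 0.7169954  -0.29992829  0.38001739]
0.43 0 
bottle [0.63217182 0.08108823 0.02018129] [0.70493986 0.18078274 0.57690447]
side [534.5  -2.6] 37.45253372192383 193.98388671875 65.61943054199219 [534.94576698  -2.81563618]
side [501.  -74.7] 37.803810119628906 192.4991912841797 65.19823455810547 [503.65352625 -76.23535072]
origin [519.29964661 -39.52549345] ydir 66.91579624913587 79.81014228773023Traceback (most recent call last):
  File "<stdin>", line 18, in <module>
    return umr_minimum(a, axis, None, out, keepdims, initial, where)
ValueError: zero-size array to reduction operation minimum which has no identity
```

```bash
python3 - <<'E'
from h import *
P=cloud("top",np.load("pics/top0.npy"))
M=(P[...,2]>.1)&(P[...,0]>.35)&(P[...,0]<.7)&(abs(P[...,1])<.45)&(P[...,2]<.5)
print(M.sum()); v,u=np.nonzero(M); print([(a,b,*np.round(P[b,a],2)) for a,b in list(zip(u,v))[::max(1,len(u)//15)]])
delta(555,215.5,200,91.9)
E
```

```text
30388
[(np.int64(17), np.int64(48), np.float64(0.67), np.float64(0.37), np.float64(0.5)), (np.int64(90), np.int64(81), np.float64(0.69), np.float64(0.36), np.float64(0.36)), (np.int64(44), np.int64(102), np.float64(0.61), np.float64(0.36), np.float64(0.46)), (np.int64(86), np.int64(118), np.float64(0.62), np.float64(0.36), np.float64(0.36)), (np.int64(98), np.int64(132), np.float64(0.62), np.float64(0.37), np.float64(0.3)), (np.int64(30), np.int64(146), np.float64(0.54), np.float64(0.36), np.float64(0.47)), (np.int64(102), np.int64(159), np.float64(0.57), np.float64(0.37), np.float64(0.29)), (np.int64(13), np.int64(173), np.float64(0.5), np.float64(0.36), np.float64(0.49)), (np.int64(84), np.int64(186), np.float64(0.51), np.float64(0.36), np.float64(0.34)), (np.int64(20), np.int64(200), np.float64(0.47), np.float64(0.36), np.float64(0.47)), (np.int64(121), np.int64(213), np.float64(0.48), np.float64(0.36), np.float64(0.22)), (np.int64(87), np.int64(227), np.float64(0.44), np.float64(0.36), np.float64(0.32)), (np.int64(74), np.int64(241), np.float64(0.42), np.float64(0.36), np.float64(0.36)), (np.int64(85), np.int64(255), np.float64(0.4), np.float64(0.37), np.float64(0.3)), (np.int64(111), np.int64(269), np.float64(0.37), np.float64(0.39), np.float64(0.18)), (np.int64(4), np.int64(291), np.float64(0.35), np.float64(0.36), np.float64(0.48))]
delta [ 59.45 -61.64   3.88] -1.178 now [ 268.3 -591.5  238. ] 24.4
```

```bash
python3 -c "
from h import *
delta(559.7,-315.2,110,96)"
```

```text
delta [ 37.95 -13.1   12.81] -1.25 now [ 268.3 -591.5  238. ] 24.4
```

Emit:
apply_moves(series="6 -2 0 -0.18;12 -4 0 -0.36;18 -6 0 -0.54;24 -8 0 -0.72;30 -10 3 -0.9;36 -12.5 6 -1.08;37.95 -13.1 10 -1.25;37.95 -13.1 12.8 -1.25;37.95 -13.1 12.8 -1.25;37.95 -13.1 12.8 -1.25", claw=0, grip_force=15)

```text
time_s: 1.35
tool_pos: [0.5601, -0.317, 0.1118]
eef_rot: [[-0.103, 0.995, 0.001], [0.995, 0.103, -0.001], [-0.001, 0.001, -1.0]]
ft_force: [0.7, 0.5, 0.4]
width: 0.0883
grasp_force: 0.0
```

```bash
python3 -c "
from h import *
delta(559.7,-315.2,4,96)"
```

```text
delta [ 0.2  -0.04 10.78] -0.001 now [ 560.1 -317.   111.8] 95.94
```

Emit:
apply_moves(series="0 0 5 0;0.1 0 9 0;0.1 0 10.6 0;0.1 0 10.6 0;0.1 0 10.6 0")

```text
time_s: 1.98
tool_pos: [0.5613, -0.3158, 0.0068]
eef_rot: [[-0.104, 0.995, 0.003], [0.995, 0.104, -0.002], [-0.002, 0.003, -1.0]]
ft_force: [-0.5, 0.4, 1.0]
width: 0.0881
grasp_force: 0.0
```

Emit:
apply_moves(series="0 0 0 0;0 0 0 0;0 0 0 0;0 0 0 0;0 0 0 0", claw=1)

```text
time_s: 2.6
tool_pos: [0.5599, -0.3149, 0.0047]
eef_rot: [[-0.105, 0.994, -0.0], [0.994, 0.105, 0.0], [0.0, -0.0, -1.0]]
ft_force: [-0.2, -1.0, 0.5]
width: 0.0447
grasp_force: 15.0
```

```bash
python3 -c "
from h import *
print(sense()['width'],sense()['grasp_force'])
delta(501.7,-75.3,80,155.1)"
```

```text
0.04467984804685766 14.999736668542027
delta [24.43 -3.27 -7.53] -1.031 now [ 559.9 -314.9    4.7] 96.02
```

Emit:
apply_moves(series="0 0 -4 0;0 0 -7.5 0;5 -1 -7.5 -0.18;11 -1.5 -7.5 -0.36;17 -2 -7.5 -0.54;22 -3 -7.5 -0.72;24.4 -3.3 -7.5 -0.9;24.4 -3.3 -7.5 -1.03;24.4 -3.3 -7.5 -1.03;24.4 -3.3 -7.5 -1.03")

```text
time_s: 3.85
tool_pos: [0.5015, -0.0762, 0.0796]
eef_rot: [[-0.905, 0.425, -0.0], [0.425, 0.905, -0.0], [0.0, -0.0, -1.0]]
ft_force: [-0.6, -0.0, -0.7]
width: 0.0449
grasp_force: 15.0
```

Emit:
apply_moves(series="0 0 0 0;0 0 0 0;0 0 0 0")

```text
time_s: 4.22
tool_pos: [0.5015, -0.0758, 0.0797]
eef_rot: [[-0.906, 0.423, -0.0], [0.423, 0.906, -0.0], [-0.0, -0.0, -1.0]]
ft_force: [0.3, 0.0, -0.6]
width: 0.0449
grasp_force: 15.0
```

```bash
cat >> h.py <<'E'
def rel(r,O,a):
    c,s=np.cos(np.radians(a)),np.sin(np.radians(a)); d=np.array(r[0])-O
    return np.round([c*d[0]+s*d[1],-s*d[0]+c*d[1]],1)
E
python3 - <<'E'
from h import *
delta(501.7,-75.3,15.5,155.1); s=sense(); print(s['width'],s['grasp_force'])
x,y,z=s['tool_pos']
for n in("side","top"):
    im,d=camera(n); P=cloud(n,d); cv2.imwrite(f"pics/{n}1.png",im)
    try: print(n,toprect(P,z+.015,z+.032,(x-.13,x+.13,y-.13,y+.13)))
    except Exception as e: print(e)
cv2.imwrite("pics/c2.png",cv2.resize(cv2.imread("pics/top1.png")[120:300,200:420],None,fx=3,fy=3))
E
```

```text
delta [0.   0.05 6.42] -0.002 now [501.5 -75.8  79.7] 155.01
0.0448605035394182 14.999627193901688
side (array([548.6, -93.6]), 101.6, 57.6, -27.54, np.float64(103.6), 626)
top (array([442.6, -46.8]), 66.1, 43.9, -25.02, np.float64(102.3), 478)
```

View pics/c2.png

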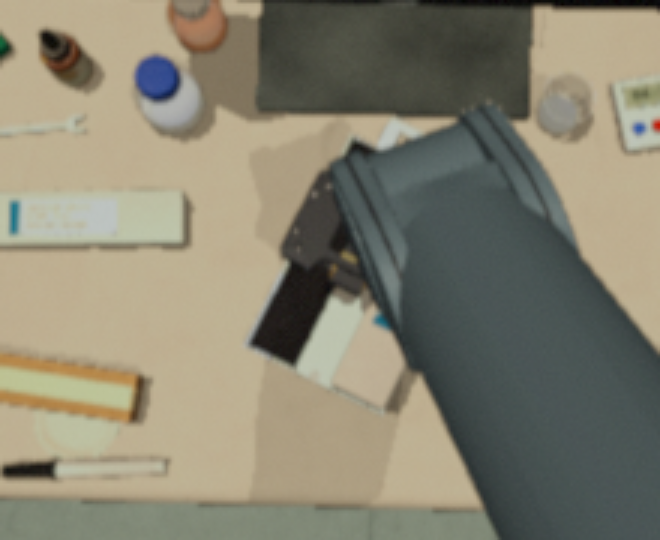

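The picture shows the box held level and parallel to the board, above the right-hand strip. I lower it.

Emit:
apply_moves(series="0 0.05 3 0;0 0.05 5.5 0;0 0.05 6.2 0;0 0.05 6.45 0;0 0.05 6.45 0;0 0.05 6.45 0;0 0.05 6.45 0")

```text
time_s: 5.2
tool_pos: [0.502, -0.0754, 0.0157]
eef_rot: [[-0.906, 0.422, 0.001], [0.422, 0.906, -0.0], [-0.001, 0.0, -1.0]]
ft_force: [0.3, 0.3, -0.7]
width: 0.0451
grasp_force: 15.0
```

Emit:
apply_moves(series="0 0 0 0;0 0 0 0;0 0 0 0;0 0 -3 0;0 0 -7 0;0 0 -11 0;0 0 -11 0", claw=0.3)

```text
time_s: 6.08
tool_pos: [0.5037, -0.0754, 0.1277]
eef_rot: [[-0.906, 0.422, 0.005], [0.422, 0.906, -0.001], [-0.005, 0.001, -1.0]]
ft_force: [0.1, 0.3, -0.1]
width: 0.0614
grasp_force: 0.0
```

```bash
python3 -c "
from h import *
print(sense()['width'])
delta(554.7,215.7,110,91.9)"
```

```text
0.061440653189127586
delta [ 7.68 28.54  1.77] 1.101 now [503.7 -75.4 127.7] 155.01
```

Emit:
apply_moves(series="1.5 5 1.7 0.18;3 10 1.7 0.36;4.5 16 1.7 0.54;6 22 1.7 0.72;7 27 1.7 0.9;7.7 28.5 1.7 1.1;7.7 28.5 1.7 1.1;7.7 28.5 1.7 1.1;7.7 28.5 1.7 1.1;7.7 28.5 1.7 1.1", claw=0)

```text
time_s: 7.32
tool_pos: [0.5524, 0.2144, 0.1081]
eef_rot: [[-0.034, 0.999, -0.0], [0.999, 0.034, -0.0], [-0.0, -0.0, -1.0]]
ft_force: [-0.3, 0.3, -0.2]
width: 0.0884
grasp_force: 0.0
```

```bash
python3 - <<'E'
from h import *
delta(554.7,215.7,4,91.9)
O=np.array([518.5,-39.])
for n in("side","top"):
    im,d=camera(n); P=cloud(n,d); cv2.imwrite(f"pics/{n}2.png",im)
    r=toprect(P,.030,.046,(.38,.62,-.2,.06)); print(n,r,rel(r,O,-24.9))
cv2.imwrite("pics/c3.png",cv2.resize(cv2.imread("pics/top2.png")[120:300,150:490],None,fx=2.3,fy=2.3,interpolation=cv2.INTER_CUBIC))
E
```

```text
delta [ 0.13  0.24 10.41] 0.001 now [552.4 214.4 108.1] 91.97
side (array([502.1, -76.7]), 200.9, 48.3, -24.5, np.float64(38.4), 1128) [  1.  -41.1]
top (array([503.6, -74.7]), 199.7, 44.8, -25.05, np.float64(37.4), 1457) [  1.5 -38.7]
```

View pics/c3.png

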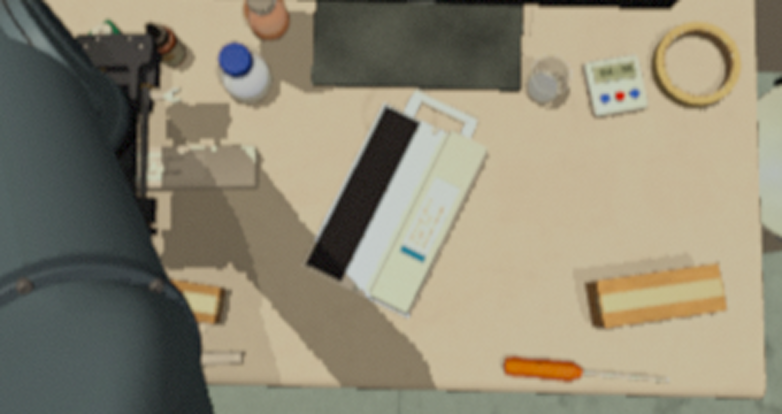

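The first column box covers the right strip to about 1 mm, and the left strip is free. Now the second box.

Emit:
apply_moves(series="0.1 0.2 5 0;0.1 0.2 9 0;0.1 0.2 10.4 0;0.1 0.2 10.4 0;0.1 0.2 10.4 0;0.1 0.2 10.4 0")

```text
time_s: 8.18
tool_pos: [0.5552, 0.2171, 0.0057]
eef_rot: [[-0.035, 0.999, 0.002], [0.999, 0.035, 0.001], [0.001, 0.002, -1.0]]
ft_force: [0.3, -0.2, -0.1]
width: 0.0883
grasp_force: 0.0
```

Emit:
apply_moves(series="0 0 0 0;0 0 0 0;0 0 0 0;0 0 0 0;0 0 0 0", claw=1)

```text
time_s: 8.8
tool_pos: [0.5541, 0.2167, 0.0042]
eef_rot: [[-0.035, 0.999, -0.0], [0.999, 0.035, -0.0], [-0.0, -0.0, -1.0]]
ft_force: [-0.3, -0.4, -0.1]
width: 0.0455
grasp_force: 15.0
```

```bash
python3 -c "
from h import *
print(sense()['width'],sense()['grasp_force'])
delta(535.1,-3,95,155.1)"
```

```text
0.04545648479882645 14.998909902060404
delta [-21.89  -2.67  -9.08] -1.101 now [554.1 216.7   4.2] 92.01
```

Emit:
apply_moves(series="0 0 -5 0;0 0 -9.1 0;-5 -1 -9.1 -0.18;-10 -1.5 -9.1 -0.36;-15 -2 -9.1 -0.54;-19 -2.5 -9.1 -0.72;-21.9 -2.7 -9.1 -0.9;-21.9 -2.7 -9.1 -1.1;-21.9 -2.7 -9.1 -1.1;-21.9 -2.7 -9.1 -1.1")

```text
time_s: 10.05
tool_pos: [0.5348, -0.0026, 0.0952]
eef_rot: [[-0.905, 0.424, -0.0], [0.424, 0.905, 0.0], [0.0, 0.0, -1.0]]
ft_force: [-0.1, -0.8, -0.7]
width: 0.0452
grasp_force: 15.0
```

Emit:
apply_moves(series="0 0 0 0;0 0 0 0;0 0 0 0")

```text
time_s: 10.42
tool_pos: [0.5349, -0.0029, 0.0952]
eef_rot: [[-0.907, 0.422, 0.0], [0.422, 0.907, -0.0], [-0.0, -0.0, -1.0]]
ft_force: [0.2, -0.3, -0.8]
width: 0.0446
grasp_force: 15.0
```

```bash
python3 - <<'E'
from h import *
delta(535.2,-3,14.6,155.1); s=sense(); print(s['width'])
E
```

```text
delta [-0.03  0.    8.06] -0.001 now [534.9  -2.9  95.2] 155.03
0.044646938328383436
```

Emit:
apply_moves(series="0 0 4 0;0 0 6.8 0;0 0 7.7 0;0 0 8 0;0 0 8 0;0 0 8 0;0 0 8 0")

```text
time_s: 11.3
tool_pos: [0.5353, -0.0032, 0.0158]
eef_rot: [[-0.906, 0.422, 0.001], [0.422, 0.906, -0.0], [-0.001, 0.0, -1.0]]
ft_force: [-0.2, -0.4, -0.9]
width: 0.045
grasp_force: 15.0
```

Emit:
apply_moves(series="0 0 0 0;0 0 0 0;0 0 0 0;0 0 -3 0;0 0 -7 0;0 0 -11 0;0 0 -11 0", claw=0.3)

```text
time_s: 12.18
tool_pos: [0.5369, -0.0029, 0.1279]
eef_rot: [[-0.906, 0.422, 0.005], [0.422, 0.906, -0.0], [-0.005, 0.002, -1.0]]
ft_force: [-0.6, -0.5, 0.1]
width: 0.0614
grasp_force: 0.0
```

```bash
python3 -c "
from h import *
print(sense()['width'])
delta(428.2,-317.4,130,99.6)"
```

```text
0.06137003604812669
delta [ -3.43 -33.09  -0.27] 0.967 now [536.9  -2.9 127.9] 155.02
```

Emit:
apply_moves(series="-0.5 -6 -0.3 0.18;-1 -12 -0.3 0.36;-1.7 -18 -0.3 0.54;-2.5 -24 -0.3 0.72;-3 -30 -0.3 0.9;-3.4 -33.1 -0.3 0.97;-3.4 -33.1 -0.3 0.97;-3.4 -33.1 -0.3 0.97;-3.4 -33.1 -0.3 0.97;-3.4 -33.1 -0.3 0.97", claw=0)

```text
time_s: 13.42
tool_pos: [0.4264, -0.3164, 0.1282]
eef_rot: [[-0.166, 0.986, 0.0], [0.986, 0.166, 0.0], [0.0, 0.0, -1.0]]
ft_force: [0.2, 0.2, -0.2]
width: 0.0882
grasp_force: 0.0
```

```bash
python3 - <<'E'
from h import *
delta(428.2,-317.4,16,99.6)
for n,O in(("side",[517.7,-39]),("top",[519.1,-38.4])):
    im,d=camera(n); P=cloud(n,d); cv2.imwrite(f"pics/{n}3.png",im)
    L=P.copy(); a=np.radians(-24.9); dx=P[...,0]-O[0]/1e3; dy=P[...,1]-O[1]/1e3
    L[...,0]=np.cos(a)*dx+np.sin(a)*dy; L[...,1]=-np.sin(a)*dx+np.cos(a)*dy
    for b in((-.15,.15,0.005,.08),(-.15,.15,-.08,-.005)): print(n,'board frame',toprect(L,.030,.046,b))
cv2.imwrite("pics/c4.png",cv2.resize(cv2.imread("pics/top3.png")[120:300,150:490],None,fx=2.3,fy=2.3,interpolation=cv2.INTER_CUBIC))
E
```

```text
delta [-0.13  0.16 11.22] -0.0 now [ 426.4 -316.4  128.2] 99.58
side board frame (array([ 0.3, 38.5]), 199.8, 47.0, 0.29, np.float64(38.4), 998)
side board frame (array([  1. , -41.2]), 202.1, 46.5, 0.22, np.float64(38.5), 1112)
top board frame (array([ 1.1, 40.1]), 199.3, 45.5, 0.06, np.float64(37.4), 1445)
top board frame (array([  1.1, -39.2]), 199.4, 44.8, -0.29, np.float64(37.5), 1454)
```

View pics/c4.png

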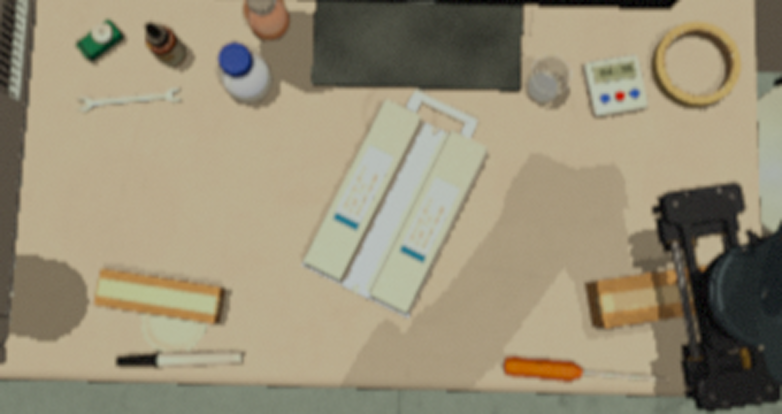

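Both column boxes lie on the strips, aligned to about 1 mm. Next is the large carton.

Emit:
apply_moves(series="-0.1 0.15 5 0;-0.1 0.15 9 0;-0.1 0.15 11 0;-0.1 0.15 11.2 0;-0.1 0.15 11.2 0;-0.1 0.15 11.2 0")

```text
time_s: 14.28
tool_pos: [0.4284, -0.3189, 0.0175]
eef_rot: [[-0.164, 0.986, 0.002], [0.986, 0.164, -0.001], [-0.002, 0.002, -1.0]]
ft_force: [0.1, 0.3, 0.6]
width: 0.088
grasp_force: 0.0
```

Emit:
apply_moves(series="0 0 0 0;0 0 0 0;0 0 0 0;0 0 0 0;0 0 0 0", claw=1)

```text
time_s: 14.9
tool_pos: [0.4277, -0.3183, 0.0162]
eef_rot: [[-0.164, 0.986, 0.0], [0.986, 0.164, -0.0], [-0.0, 0.0, -1.0]]
ft_force: [-0.4, 0.5, 0.1]
width: 0.0496
grasp_force: 15.0
```

```bash
python3 -c "
from h import *
print(sense()['width'],sense()['grasp_force'])
delta(587.2,-70.9,130,65.1)"
```

```text
0.0496417014941781 14.999997450504452
delta [ 21.78  19.8  -11.38] 0.6 now [ 427.7 -318.3   16.2] 99.46
```

```bash
python3 - <<'E'
from h import *
im,d=camera("top"); P=cloud("top",d); im2,d2=camera("side"); S=cloud("side",d2)
for Q in(P,S):
    m=(np.hypot(Q[...,0]-.4277,Q[...,1]+.318)<.11)&(Q[...,2]>.07); q=Q[m]; print('arm',q.min(0),q.max(0))
    for a,b in((.1,.2),(.2,.3),(.3,.4),(.4,.6)):
        k=q[(q[:,2]>a)&(q[:,2]<b)]; print(a,len(k),np.round(k.max(0)-[.428,-.318,0],3) if len(k) else '')
    m=(abs(Q[...,1]+.05)<.15)&(Q[...,0]>.5)&(Q[...,0]<.8)&(Q[...,2]>.4); q=Q[m]
    print('beam',q.min(0),q.max(0)) if len(q) else print('none')
E
```

```text
arm [ 0.31814864 -0.36753668  0.07758071] [ 0.52409884 -0.25240959  0.61128444]
0.1 1599 [0.096 0.05  0.2  ]
0.2 450 [0.039 0.042 0.299]
0.3 1848 [0.053 0.058 0.4  ]
0.4 7409 [0.024 0.066 0.6  ]
beam [ 0.65266777 -0.19994137  0.40000451] [0.7220014  0.09998991 0.60790747]
arm [ 0.31778792 -0.37019231  0.07465933] [ 0.52259816 -0.25801769  0.61217863]
0.1 1757 [0.095 0.047 0.2  ]
0.2 877 [0.039 0.035 0.3  ]
0.3 2463 [0.052 0.041 0.4  ]
0.4 8023 [0.024 0.06  0.6  ]
beam [ 0.65232917 -0.19987654  0.5449203 ] [0.79935311 0.09034983 0.62271282]
```

Emit:
apply_moves(series="0 0 -4 0;0 0 -7.9 0;4 4 -7.9 0.1;8.5 7.5 -7.9 0.25;13 11.5 -7.9 0.4;17 15.5 -7.9 0.55;20 18.5 -7.9 0.6;21.7 19.8 -7.9 0.6;21.7 19.8 -7.9 0.6;21.7 19.8 -7.9 0.6")

```text
time_s: 16.25
tool_pos: [0.5858, -0.0744, 0.0948]
eef_rot: [[0.423, 0.906, -0.002], [0.906, -0.423, -0.002], [-0.002, -0.001, -1.0]]
ft_force: [-0.2, 0.2, -1.9]
width: 0.0498
grasp_force: 15.0
```

Emit:
apply_moves(series="0 0 0 0;0 0 0 0;0 0 0 0")

```text
time_s: 16.62
tool_pos: [0.587, -0.0723, 0.0952]
eef_rot: [[0.422, 0.907, -0.0], [0.907, -0.422, -0.0], [-0.0, -0.0, -1.0]]
ft_force: [0.2, -0.1, -1.2]
width: 0.0499
grasp_force: 15.0
```

```bash
python3 - <<'E'
from h import *
delta(586.8,-71.7,54.2,65.1); s=sense(); print(s['width'])
E
```

```text
delta [ 0.04 -0.05  4.1 ] -0.001 now [587.  -72.3  95.2] 65.04
0.04990438156063778
```

Emit:
apply_moves(series="0 0 2 0;0.03 -0.03 3.3 0;0.03 -0.03 3.8 0;0.03 -0.03 4.05 0;0.03 -0.03 4.05 0;0.03 -0.03 4.05 0;0.03 -0.03 4.05 0")

```text
time_s: 17.5
tool_pos: [0.5873, -0.0713, 0.055]
eef_rot: [[0.421, 0.907, 0.001], [0.907, -0.421, -0.0], [0.0, 0.001, -1.0]]
ft_force: [-1.1, -0.1, -2.3]
width: 0.0496
grasp_force: 15.0
```

Emit:
apply_moves(series="0 0 0 0;0 0 0 0;0 0 0 0;0 0 -3 0;0 0 -6 0;0 0 -9 0;0 0 -9 0", claw=0.25)

```text
time_s: 18.38
tool_pos: [0.5889, -0.0714, 0.1471]
eef_rot: [[0.422, 0.907, 0.005], [0.907, -0.422, -0.0], [0.002, 0.004, -1.0]]
ft_force: [-0.4, -0.1, 0.0]
width: 0.0661
grasp_force: 0.0
```

```bash
python3 -c "
from h import *
print(sense()['width'])
delta(414.3,212,120,82.7)"
```

```text
0.066100369400038
delta [ 18.34 -27.79   2.61] -0.308 now [588.9 -71.4 147.1] 65.07
```

Emit:
apply_moves(series="2.5 -4 1 0;5.5 -8.5 2 0;8.5 -13 2.6 -0.1;11.5 -17.5 2.6 -0.2;14.5 -22 2.6 -0.3;17 -26 2.6 -0.31;18.3 -27.7 2.6 -0.31;18.3 -27.7 2.6 -0.31;18.3 -27.7 2.6 -0.31;18.3 -27.7 2.6 -0.31", claw=0)

```text
time_s: 19.62
tool_pos: [0.4136, 0.21, 0.1185]
eef_rot: [[0.127, 0.992, -0.0], [0.992, -0.127, -0.001], [-0.001, -0.0, -1.0]]
ft_force: [-0.5, -1.1, -0.4]
width: 0.088
grasp_force: 0.0
```

```bash
cat >> h.py <<'E'
def check(tag,bands):
    for n,O in(("side",[517.7,-39]),("top",[519.1,-38.4])):
        im,d=camera(n); P=cloud(n,d); cv2.imwrite(f"pics/{n}{tag}.png",im)
        L=P.copy(); a=np.radians(-24.9); dx=P[...,0]-O[0]/1e3; dy=P[...,1]-O[1]/1e3
        L[...,0]=np.cos(a)*dx+np.sin(a)*dy; L[...,1]=-np.sin(a)*dx+np.cos(a)*dy
        for lo,hi,b in bands:
            try: print(n,'board frame',toprect(L,lo,hi,b))
            except Exception as e: print(n,e)
    cv2.imwrite(f"pics/c{tag}.png",cv2.resize(cv2.imread(f"pics/top{tag}.png")[120:300,150:490],None,fx=2.3,fy=2.3,interpolation=cv2.INTER_CUBIC))
E
python3 - <<'E'
from h import *
delta(414.3,212,5,82.7)
check(5,[(.092,.108,(0,.15,-.1,.1)),(.030,.046,(-.15,.15,.005,.08)),(.030,.046,(-.15,.15,-.08,-.005))])
E
```

```text
delta [ 0.22  0.04 11.35] 0.0 now [413.6 210.  118.5] 82.71
side board frame (array([76. , -1.4]), 134.0, 50.4, 89.53, np.float64(100.5), 853)
side board frame (array([-36.7,  38. ]), 125.9, 48.7, 0.06, np.float64(38.5), 621)
side board frame (array([-28.1, -40.9]), 142.7, 46.0, 0.28, np.float64(38.5), 707)
top board frame (array([75. , -0.2]), 130.3, 50.5, 89.92, np.float64(99.5), 1173)
top board frame (array([-24. ,  40.1]), 149.3, 45.3, -0.12, np.float64(37.6), 1105)
top board frame (array([-24.1, -39.2]), 149.0, 44.5, -0.17, np.float64(37.4), 1108)
```

View pics/c5.png

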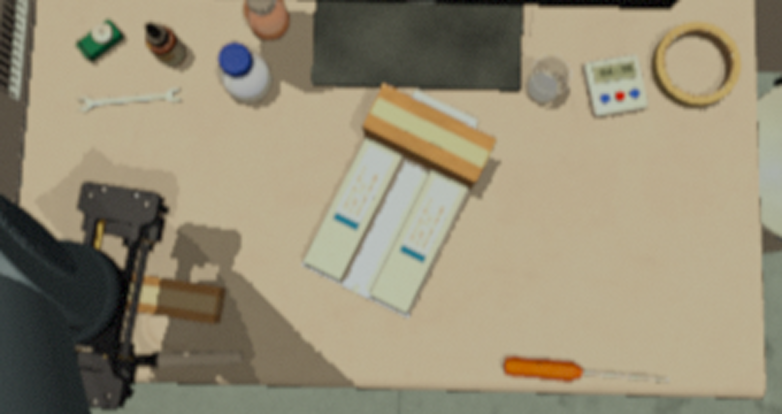

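The large carton is in place to within about 1 mm. A pen lies beside the small carton, so I descend with the fingers only partly open.

Emit:
apply_moves(series="0.15 0 2 0;0.15 0 5 0;0.15 0 8 0;0.15 0 10.5 0;0.15 0 11.3 0;0.15 0 11.3 0;0.15 0 11.3 0;0.15 0 11.3 0", claw=0.28)

```text
time_s: 20.72
tool_pos: [0.4138, 0.2131, 0.0065]
eef_rot: [[0.125, 0.992, 0.001], [0.992, -0.125, 0.001], [0.001, 0.001, -1.0]]
ft_force: [-0.4, 1.0, 1.0]
width: 0.0633
grasp_force: 0.0
```

Emit:
apply_moves(series="0 0 0 0;0 0 0 0;0 0 0 0;0 0 0 0;0 0 0 0", claw=1)

```text
time_s: 21.35
tool_pos: [0.4134, 0.2129, 0.0058]
eef_rot: [[0.125, 0.992, 0.0], [0.992, -0.125, 0.0], [0.0, 0.0, -1.0]]
ft_force: [0.2, -0.6, 4.2]
width: 0.0401
grasp_force: 15.0
```

```bash
python3 -c "
from h import *
print(sense()['width'],sense()['grasp_force'])
c,s=np.cos(np.radians(-24.9)),np.sin(np.radians(-24.9)); x=-79.2
X=518.5+c*x,-39+s*x; print(X); delta(*X,90,65.1)"
```

```text
0.04012419707197604 14.999974875245243
(np.float64(446.66211406811595), np.float64(-5.653963581294711))
delta [-21.27   6.03  -8.42] 0.31 now [413.4 212.9   5.8] 82.84
```

Emit:
apply_moves(series="0 0 -4 0;0 0 -8.4 0;-5 1.5 -8.4 0.1;-10 3 -8.4 0.2;-15 4.5 -8.4 0.31;-19 5.5 -8.4 0.31;-21.2 6 -8.4 0.31;-21.2 6 -8.4 0.31;-21.2 6 -8.4 0.31;-21.2 6 -8.4 0.31")

```text
time_s: 22.6
tool_pos: [0.4461, -0.0035, 0.0897]
eef_rot: [[0.419, 0.908, -0.0], [0.908, -0.419, 0.001], [0.0, -0.0, -1.0]]
ft_force: [0.6, 0.3, -1.1]
width: 0.0399
grasp_force: 15.0
```

Emit:
apply_moves(series="0 0 0 0;0 0 0 0;0 0 0 0")

```text
time_s: 22.98
tool_pos: [0.4463, -0.0048, 0.0897]
eef_rot: [[0.421, 0.907, 0.0], [0.907, -0.421, 0.0], [0.0, 0.0, -1.0]]
ft_force: [-0.8, 0.0, -1.0]
width: 0.0398
grasp_force: 15.0
```

```bash
python3 - <<'E'
from h import *
delta(447,-4.9,43.8,65.1); s=sense(); print(s['width'])
E
```

```text
delta [0.02 0.07 4.59] -0.0 now [446.3  -4.8  89.7] 65.09
0.039837963107351756
```

Emit:
apply_moves(series="0.02 0.05 2.5 0;0.02 0.05 3.8 0;0.02 0.05 4.3 0;0.02 0.05 4.55 0;0.02 0.05 4.55 0;0.02 0.05 4.55 0;0.02 0.05 4.55 0")

```text
time_s: 23.85
tool_pos: [0.4471, -0.005, 0.0445]
eef_rot: [[0.421, 0.907, 0.001], [0.907, -0.421, 0.0], [0.0, 0.001, -1.0]]
ft_force: [-0.0, 0.3, -1.2]
width: 0.0397
grasp_force: 15.0
```

Emit:
apply_moves(series="0 0 0 0;0 0 0 0;0 0 0 0;0 0 -3 0;0 0 -7 0;0 0 -11 0;0 0 -14 0", claw=0.32)

```text
time_s: 24.72
tool_pos: [0.4471, -0.005, 0.1859]
eef_rot: [[0.421, 0.907, 0.001], [0.907, -0.421, -0.0], [0.001, 0.001, -1.0]]
ft_force: [1.1, -0.9, 0.5]
width: 0.0597
grasp_force: 0.0
```

Emit:
apply_moves(series="5 -2 0 0;10 -4 0 0;15 -6 0 0;20 -8 0 0;25 -8 0 0;28 -8 0 0;28 -8 0 0;28 -8 0 0;28 -8 0 0;28 -8 0 0")

```text
time_s: 25.98
tool_pos: [0.4922, 0.2817, 0.1843]
eef_rot: [[0.422, 0.906, 0.0], [0.906, -0.422, -0.0], [-0.0, 0.0, -1.0]]
ft_force: [0.9, -0.0, 0.2]
width: 0.0598
grasp_force: 0.0
```

```bash
python3 - <<'E'
from h import *
check(6,[(.092,.108,(0,.15,-.1,.1)),(.067,.081,(-.15,0,-.1,.1)),(.030,.046,(-.15,.15,.005,.08)),(.030,.046,(-.15,.15,-.08,-.005))])
E
```

```text
side board frame (array([75.9, -0.7]), 133.1, 50.2, 89.63, np.float64(100.3), 854)
side board frame (array([-79.6,  -1.1]), 132.4, 44.0, -88.76, np.float64(74.3), 618)
side board frame (array([-18. ,  38.7]), 88.3, 47.0, 0.34, np.float64(38.5), 454)
side board frame (array([ -9.6, -40.4]), 110.6, 48.8, 1.8, np.float64(38.6), 536)
top board frame (array([74.7, -0.2]), 130.3, 50.8, -89.97, np.float64(99.4), 1179)
top board frame (array([-79.7,  -0.2]), 130.1, 40.1, -89.99, np.float64(73.4), 945)
top board frame (array([-4. , 39.9]), 108.7, 45.0, 0.11, np.float64(37.7), 776)
top board frame (array([ -3.5, -39.3]), 107.6, 44.6, -0.15, np.float64(37.4), 798)
```

View pics/c6.png

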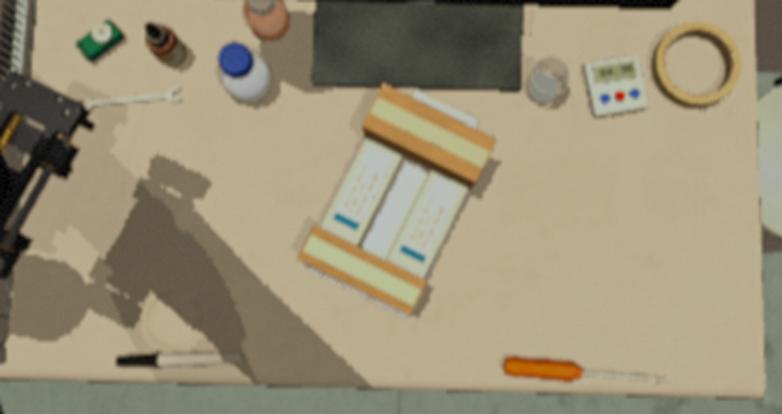

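The final picture shows both cartons lying crosswise on the columns, within about 1 mm of target. The bottle and beaker have not moved, and the arm is clear.

```bash
python3 -c "
from workcell import *
print(sign_off())"
```

```text
the job is handed in; nothing more can be done
None
```

The board is loaded in two interlocking layers and handed in: both column boxes cover their strips, and both cartons bridge them at their ends, all within about 1 mm by the top camera and 2 mm by the side camera; the bottle and beaker were not touched, and it took about 26 s.

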